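# Pin the autosampler carousel at an index hole

### The job

Lock the autosampler's carousel ready for needle alignment: take the red-knobbed locking pin out of the tool block, put it through the brass bush in the carousel, and turn the carousel until the pin drops into one of the index holes hidden in the deck underneath, so that its collar sits fully home on the bush. Work by feel and stop turning as soon as the pin drops, because forcing it bends the pin; keep the sample vials standing in their wells, and leave the blue gauge, the bottle, the beaker and the jar where they are.

Things in the scene. Friction and masses are not known exactly. Their poses are not given: they have to be found in the camera images.
- pin: steel locking pin with red knob, upright in one of the tool block's two sockets (which one varies). Origin at the middle of its nose (lower end), z up the pin. Shank 12 mm diameter, 41 mm long, the lowest 4 mm tapering to a 7 mm flat nose; collar 26 mm across, 4 mm thick; knob 22 mm diameter, 34 mm tall (45 to 79 mm above the origin); about 0.13 kg
- pin_collar (a point): middle of the underside of the pin's collar, 41 mm above the nose. In the bush the pin first stands on the deck, this point 13.5 mm above the rim; over an index hole it falls home by its own weight if free to slide (held, it must be let go or pressed down), and then the carousel is locked: pushing the knob sideways with over 20 N then is forcing it
- bush (a point): middle of the top rim of the brass bush in the grey carousel: a through hole of 13.5 mm bore, rim 24 mm across, 1.5 mm proud of the carousel's top (top 91 mm above the bench), 60 mm from the carousel's axis, going round with it; z up the bore. The fixed deck under the carousel lies 27.5 mm below this point
- hub (a point): middle of the top of the carousel's black hub cap (44 mm across, 8 mm high), on the vertical axis about which the grey carousel disc (228 mm across, 24 mm thick) turns both ways by a light push: bearing friction about 0.02 N m, a third of a newton at the bush; well over 70 degrees free each way. z up; -x points from the axis to the bush
- sampler: autosampler's white housing, fixed, 305 x 250 x 45 mm; origin on the bench under the carousel's axis, front (-x face, display) 120 mm from it. At its back a needle tower and arm, 152 mm behind the axis, 200 mm tall. Its deck under the carousel has six index holes (13.5 mm bore, 17 mm deep) 60 mm from the axis, 60 degrees apart, at an unknown angle, at the start none nearer the bush than 7 degrees
- block: black tool block fixed to the bench, 150 (x) x 56 (y) x 48 mm (z), origin in the middle of its underside; two blind sockets of 13.5 mm bore, 44 mm deep, 42 mm either side of the middle along its x axis, one for the pin and one for the gauge, their collars resting on its top
- gauge: aluminium needle gauge with a square blue knob, in the other socket of the tool block; shank 12 mm diameter and 26 mm long, collar 26 mm across, knob 18 mm square and 26 mm tall; origin at its lower end. Not to be moved
- vial1: amber sample vial with a silver cap, 22 mm diameter, 46 mm tall, origin in the middle of its base; stands loose in a 21 mm deep well of the carousel, 93 mm from the axis, 75 degrees anticlockwise (from above) from the bush, 24 mm of it above the carousel's top
- vial2: a like vial, 135 degrees anticlockwise from the bush
- vial3: a like vial, 135 degrees clockwise from the bush
- vial4: a like vial, 75 degrees clockwise from the bush
- bottle: clear glass solvent bottle with a blue cap, 86 mm diameter, 183 mm tall, origin in the middle of its base
- beaker: small empty glass beaker, about 60 mm diameter, 65 mm tall, origin in the middle of its base; stands by the bottle
- jar: amber glass jar with a white cap, 60 mm diameter, 75 mm tall, origin in the middle of its base

How it is judged:
By the outcome, as a careful person would: the job done as asked, in the order asked, and still so for the second after the job is handed in, with the robot touching nothing.
It also fails if it takes over 58 s, if anything falls off the work surface, if the arm or the gripper's body presses on something with over 40 N, if the wrist force passes 120 N, or if a joint passes its speed limit or range.

### The arm

A 6-joint arm with a two-finger parallel gripper is mounted at the origin on the work surface. World frame = base frame: x ahead of the robot, y to its left, z up, the work surface at z = 0. Lengths are in m, angles in rad, forces in N, time in s.
With the tool pointing down it reaches from about 0.25 to 0.725 m from the base axis. Payload 4 kg.
Tool frame: the origin (TCP) lies at the very end of the fingers, on their centre line; the grasp point (between the pads) lies 19 mm behind it; z points along the fingers, y is the line along which they close (so a half turn about z gives the same grasp; the last joint's range is limited). The gripper opens to 85 mm and grips with 20 to 120 N. Pads are 22 mm wide; open, the fingers measure 114 mm over their backs; the gripper's body (76 mm by 85 mm) begins 54 mm behind the grasp point. The pads swing forward as they close: fully open they stand 13 mm farther back than shut.
Start: joints at [-1.208, 0.241, 0.005, 1.335, 0, 1.571], TCP at [0.177, -0.467, 0.204] pointing down, gripper open.
Joint ranges: [-2.72, 2.72], [-1.05, 1.87], [-1.09, 1.28], [-1.99, 2.15], [-1.42, 1.44], [-3.14, 3.14]. Speed limits (rad/s): [2.79, 2.79, 3.14, 3.14, 3.14, 3.14].

### API

Orientations are given as a unit quaternion [x, y, z, w].
In Python, from workcell import monitor, viewer, job gives the robot as it stands.
- The arm moves only by the tool arm_command, never from a script. Its argument "increments" is a list of rows, each an object of numbers: "dx", "dy", "dz": the shift along the tool's x, y, z in cm; "wx", "wy", "wz": the turn, a rotation vector about the tool's x, y, z in rad; "grip": the finger opening in cm, from 0 to 8.54. In form: [{"dx": .., "dy": .., "dz": .., "wx": .., "wy": .., "wz": .., "grip": ..}, ...]. A call has 1 to 10 rows; each row is the pose to reach, as a shift and turn from the pose commanded when the call began, along the tool's axes at that moment; what a row does not reach only later rows make up. A row lasts 1/10 s, in which the tool goes at most 50 mm and 8.59 degrees, less where a joint would pass 70% of its speed; a pose out of reach is approached as far as the arm can. A call with a gripper value outside its range is refused whole. The fingers move at their own pace and stop on an object; the grip force is fixed at half the most. Time passes only in rows, so rows that repeat a pose let the fingers close. It gives the time, the measured TCP pose, the force, the opening and the grip force at its end, in the units of the state.
- monitor.get_obs(): the state, without advancing time (a new reading comes with each control period).
- viewer.camera(name): name is "scene" or "side" or "wrist"; returns (picture, depth): 480x640x3 uint8, red, green, blue; 480x640 float32, m along the optical axis (not along the pixel's ray), 0 where there is no reading.
- viewer.get_calibration(name): a dict with "fovy" (degrees; the focal length in pixels is half the picture's height over the tangent of half this angle, whatever the lens; pixels are square), "cx", "cy" (the principal point, pixels), "dist_coeffs" ([k1, k2, p1, p2, k3] as OpenCV has them; the pictures are not rectified), "view" (4x4, takes a point from world to camera coordinates). Camera axes: x right, y up, looking along -z (the intrinsics and any distortion apply to the point x, -y, -z); pixel columns grow to the right and rows downward; lengths in m; the calibration is good to about 2 mm. A picture is of the moment at which its call begins: read the wrist's pose just before it. get_calibration takes no time and is no camera call; for the wrist camera it gives the pose at the moment of the call.
- job.job_done(): hands the job in; it is judged then, once.
The state is a dict: "clock": time; "joint_pos": joint angles; "joint_vel": joint speeds; "tau": joint torques, N m; "eef_pos": TCP position; "tool_rot": TCP orientation; "ft_force": force on the tool from outside, world axes, zero at the start; "ft_torque": the same for the moment, N m; "grip_width": finger opening in m; "grasp_force": force on a finger pad.
Only numpy, scipy, OpenCV 4.12 (cv2) and the standard library are available. Lean on these libraries where they do the work, as an engineer would, in place of code of your own. Each camera call takes 0.05 s, during which the arm holds its last target. There are 200 camera calls.

## Working session

There is one attempt and no reset: what is moved stays moved. The work goes in short steps, Python scripts to look and compute and a tool call to move; the robot and the scene stay as the last step left them, time stands still between calls to the robot, and variables do not carry over. Pictures are saved under pics/ and viewed, at most 10 in all, crops included, and the job is handed in when it is done.

Besides the shell and the picture viewer there is one more tool, called after "Emit:" as name([rows], argument=value, ...), one row to a line, values as JSON. arm_command: Moves the arm, as the interface text tells. Its arguments: {"type":"object","properties":{"increments":{"type":"array","items":{"type":"object","properties":{"dx":{"type":"number"},"dy":{"type":"number"},"dz":{"type":"number"},"wx":{"type":"number"},"wy":{"type":"number"},"wz":{"type":"number"},"grip":{"type":"number"}}}}},"required":["increments"]}

```bash
ls; mkdir -p pics; cat > h.py <<'E'
import numpy as np,cv2
from workcell import monitor,viewer,job
def K(c):
    f=240/np.tan(np.radians(c['fovy'])/2); return np.array([[f,0,c['cx']],[0,f,c['cy']],[0,0,1.]]),np.array(c['dist_coeffs'],float)
def ray(c,u,v):
    k,d=K(c); p=cv2.undistortPoints(np.array([[[u,v]]],float),k,d)[0,0]
    V=np.array(c['view']); R=V[:3,:3]; o=-R.T@V[:3,3]
    return o,R.T@np.array([p[0],-p[1],-1.])
def onplane(c,u,v,z):
    o,r=ray(c,u,v); return o+r*(z-o[2])/r[2]
def cloud(c,dep):
    k,d=K(c); V=np.array(c['view']); R=V[:3,:3]; o=-R.T@V[:3,3]
    uu,vv=np.meshgrid(np.arange(640.),np.arange(480.))
    p=cv2.undistortPoints(np.stack([uu,vv],-1).reshape(-1,1,2),k,d).reshape(480,640,2)
    P=np.stack([p[...,0],-p[...,1],-np.ones((480,640))],-1)*dep[...,None]
    return P@R+o
E
python3 - <<'E'
from h import *
import pickle
D={}
for n in ['scene','side','wrist']:
    c=viewer.get_calibration(n); p,d=viewer.camera(n); D[n]=(c,p,d)
    cv2.imwrite(f'pics/{n}0.png',p[...,::-1])
    print(n,c)
pickle.dump(D,open('d0.pkl','wb'))
print(monitor.get_obs())
E
```

```text
pics
scene {'fovy': 46.28750240329627, 'cx': 317.8086282862129, 'cy': 243.4218598149153, 'dist_coeffs': array([-0.09432251,  0.        ,  0.        ,  0.        ,  0.        ]), 'view': array([[ 0.8138733 ,  0.58090175,  0.01278319, -0.42124157],
       [-0.49006096,  0.6744484 ,  0.55223148,  0.18982949],
       [ 0.31217064, -0.455711  ,  0.83359281, -1.5200626 ],
       [ 0.        ,  0.        ,  0.        ,  1.        ]])}
side {'fovy': 48.3817890177443, 'cx': 316.3637885999634, 'cy': 235.5683969589379, 'dist_coeffs': array([-0.14588512,  0.        ,  0.        ,  0.        ,  0.        ]), 'view': array([[ 9.72444835e-01, -2.33131408e-01,  8.89010578e-04,
        -5.12585503e-01],
       [ 1.70123615e-01,  7.12221798e-01,  6.81027214e-01,
        -1.57493136e-01],
       [-1.59402006e-01, -6.62110155e-01,  7.32257566e-01,
        -1.45139400e+00],
       [ 0.00000000e+00,  0.00000000e+00,  0.00000000e+00,
         1.00000000e+00]])}
wrist {'fovy': 65.28553272884817, 'cx': 321.34331747240185, 'cy': 240.1453173317439, 'dist_coeffs': array([-0.06643717,  0.        ,  0.        ,  
[... 283 characters left out ...]
clock': 0.15, 'joint_pos': array([-1.20800233e+00,  2.41266444e-01,  4.03509571e-03,  1.33520683e+00,
       -3.00706033e-06,  1.57080443e+00]), 'joint_vel': array([-0.00032979, -0.00134109,  0.00117378, -0.00149459, -0.0007337 ,
        0.00031239]), 'tau': array([ 4.22356870e-04, -3.72635400e+01,  2.52638304e+01,  1.23347048e-02,
        3.35619950e-05,  1.71661714e-06]), 'eef_pos': array([ 0.17725636, -0.46696327,  0.2037048 ]), 'tool_rot': array([ 9.83593028e-01,  1.80399782e-01, -1.49580037e-04, -8.07183370e-04]), 'ft_force': array([ 0.63002876, -0.37086706, -0.07422733]), 'ft_torque': array([-0.00244596,  0.02632405, -0.04213522]), 'grasp_force': 0.0, 'grip_width': 0.08545484600213717}
```

View pics/scene0.png

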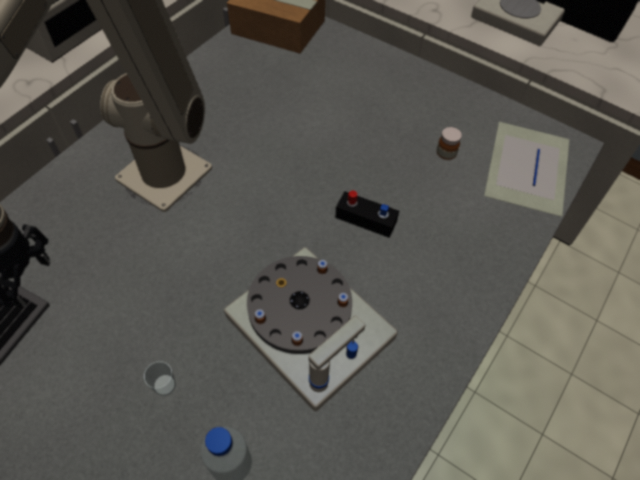

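View pics/side0.png

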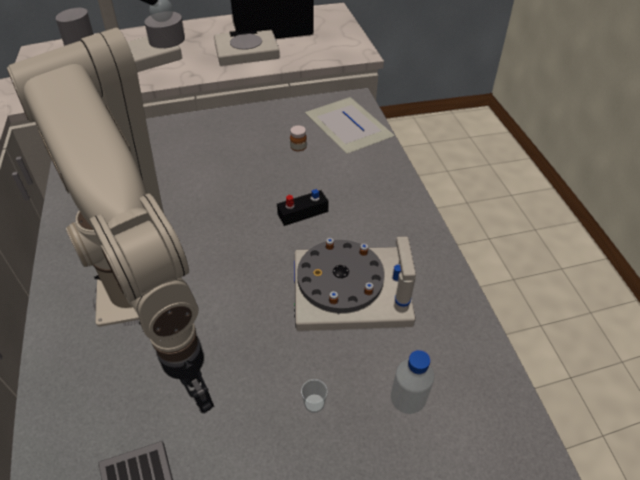

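The scene view shows the red knob at about (352,197), the bush at (281,283), the hub at (299,299) and the gauge at (384,210). In the side view they are at (290,200), (318,273), (341,271) and (315,194).

```bash
python3 - <<'E'
from h import *
import pickle
D=pickle.load(open('d0.pkl','rb'))
box={'scene':{'red':(335,185,370,212),'brass':(270,272,295,295),'blue':(370,198,400,222)},'side':{'red':(275,190,302,212),'brass':(305,262,330,284),'blue':(303,184,328,206)}}
uv={}
for n in box:
    c,p,d=D[n]; p=p.astype(int); P=cloud(c,d)
    r,g,b=p[...,0],p[...,1],p[...,2]
    M={'red':(r>90)&(r>2*g)&(r>2*b),'brass':(r>b+50)&(g>b+20),'blue':(b>70)&(b>r+40)}
    for k,(x0,y0,x1,y1) in box[n].items():
        m=np.zeros_like(M[k]); m[y0:y1,x0:x1]=M[k][y0:y1,x0:x1]
        ys,xs=np.nonzero(m); u,v=xs.mean(),ys.mean(); uv[n,k]=(u,v)
        z={'red':.075,'brass':.0925,'blue':.07}[k]
        print(n,k,len(xs),round(u,1),round(v,1),onplane(c,u,v,z).round(4),'cloud',np.median(P[m],0).round(4),'zmax',P[m][:,2].max().round(3))
    hub={'scene':(299,299),'side':(341,271)}[n]; uv[n,'hub']=hub
    print(n,'hub',onplane(c,*hub,.099).round(4))
for k in ['red','brass','blue','hub']:
    A=np.zeros((3,3));B=np.zeros(3)
    for n in box:
        o,r=ray(D[n][0],*uv[n,k]); r/=np.linalg.norm(r); Q=np.eye(3)-np.outer(r,r);A+=Q;B+=Q@o
    print('tri',k,np.linalg.solve(A,B).round(4))
E
```

```text
scene red 43 352.6 193.4 [0.4845 0.1934 0.075 ] cloud [0.4896 0.1837 0.0881] zmax 0.093
scene brass 56 280.9 282.2 [ 0.5015 -0.119   0.0925] cloud [ 0.5012 -0.1178  0.0928] zmax 0.098
scene blue 43 384.2 207.0 [0.5689 0.2075 0.07  ] cloud [0.5721 0.2016 0.079 ] zmax 0.083
scene hub [ 0.5606 -0.1318  0.099 ]
side red 30 289.1 197.2 [0.4893 0.1945 0.075 ] cloud [0.4875 0.1829 0.0847] zmax 0.092
side brass 48 317.2 272.0 [ 0.5006 -0.1197  0.0925] cloud [ 0.5011 -0.1146  0.0911] zmax 0.096
side blue 29 314.9 191.3 [0.572  0.2073 0.07  ] cloud [0.5701 0.1992 0.0772] zmax 0.082
side hub [ 0.5599 -0.1357  0.099 ]
tri red [0.4878 0.1875 0.0824]
tri brass [ 0.5009 -0.1184  0.0909]
tri blue [0.5707 0.2036 0.0743]
tri hub [ 0.5603 -0.1317  0.0956]
```

Emit:
arm_command([
  {"dx": 3.5, "dy": -3.35},
  {"dx": 7, "dy": -6.7},
  {"dx": 10.5, "dy": -10.05},
  {"dx": 14, "dy": -13.4},
  {"dx": 17.5, "dy": -16.75},
  {"dx": 21, "dy": -20.1},
  {"dx": 24.5, "dy": -23.45},
  {"dx": 28, "dy": -26.8},
  {"dx": 31.5, "dy": -30.15},
  {"dx": 35, "dy": -33.5},
])

```text
validation failed for argument at $.in...
```

Emit:
arm_command([
  {"dx": 3.5, "dy": -3.35, "wz": 0.05},
  {"dx": 7, "dy": -6.7, "wz": 0.1},
  {"dx": 10.5, "dy": -10.05, "wz": 0.17},
  {"dx": 14, "dy": -13.4, "wz": 0.17},
  {"dx": 17.4, "dy": -16.7, "wz": 0.17},
  {"dx": 17.4, "dy": -16.7, "wz": 0.17},
  {"dx": 17.4, "dy": -16.7, "wz": 0.17},
])

```text
validation failed for argument at $.in...
```

```bash
cat > w.py <<'E'
from h import *
import sys
def look(name):
    o=monitor.get_obs(); c=viewer.get_calibration('wrist'); p,d=viewer.camera('wrist'); cv2.imwrite(f'pics/{name}.png',p[...,::-1]); return o,c,p.astype(int),d
def red(p): return (p[...,0]>80)&(p[...,0]>2*p[...,1])&(p[...,0]>2*p[...,2])
E
python3 - <<'E'
from w import *
o,c,p,d=look('w1'); print(o['clock'],o['eef_pos'],o['tool_rot'],o['ft_force'])
P=cloud(c,d); m=red(p)&(P[...,2]>.04); q=P[m]; zt=np.percentile(q[:,2],95); t=q[q[:,2]>zt-.004]
print(m.sum(),zt,t.min(0),t.max(0),(t.min(0)+t.max(0))/2,t.mean(0))
E
```

```text
0.15 [ 0.17725636 -0.46696327  0.2037048 ] [ 9.83593028e-01  1.80399782e-01 -1.49580037e-04 -8.07183370e-04] [ 0.63002876 -0.37086706 -0.07422733]Traceback (most recent call last):
  File "<stdin>", line 3, in <module>
    return _quantile_unchecked(
        a, q, axis, out, overwrite_input, method, keepdims, weights)
    return _ureduce(a,
                    func=_quantile_ureduce_func,
    ...<5 lines>...
                    overwrite_input=overwrite_input,
                    method=method)
    r = func(a, **kwargs)
    result = _quantile(arr,
                       quantiles=q,
    ...<2 lines>...
                       out=out,
                       weights=wgt)
    slices_having_nans = np.isnan(arr[-1, ...])
                                  ~~~^^^^^^^^^
IndexError: index -1 is out of bounds for axis 0 with size 0
```

View pics/w1.png

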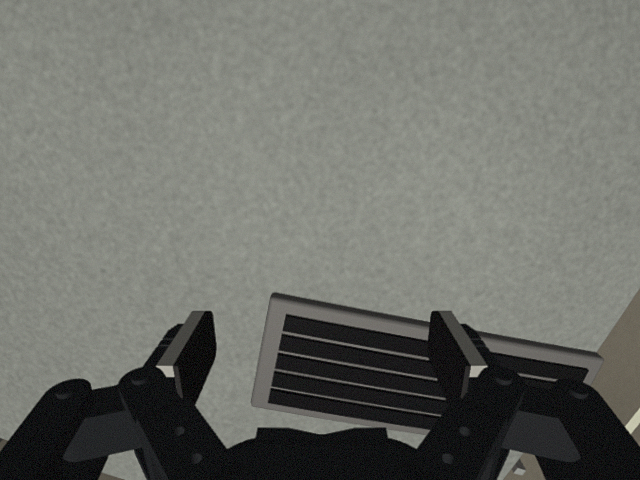

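The arm did not move: the rows were refused because they need every key. The wrist view shows only the fingers, with tips near (200,320) and (445,320), and a tray.

Emit:
arm_command([
  {"dx": 3.5, "dy": -3.35, "dz": 0, "wx": 0, "wy": 0, "wz": 0, "grip": 8.5},
  {"dx": 7, "dy": -6.7, "dz": 0, "wx": 0, "wy": 0, "wz": 0, "grip": 8.5},
  {"dx": 10.5, "dy": -10.05, "dz": 0, "wx": 0, "wy": 0, "wz": 0, "grip": 8.5},
  {"dx": 14, "dy": -13.4, "dz": 0, "wx": 0, "wy": 0, "wz": 0, "grip": 8.5},
  {"dx": 17.5, "dy": -16.75, "dz": 0, "wx": 0, "wy": 0, "wz": 0, "grip": 8.5},
  {"dx": 21, "dy": -20.1, "dz": 0, "wx": 0, "wy": 0, "wz": 0, "grip": 8.5},
  {"dx": 24.5, "dy": -23.45, "dz": 0, "wx": 0, "wy": 0, "wz": 0, "grip": 8.5},
  {"dx": 28, "dy": -26.8, "dz": 0, "wx": 0, "wy": 0, "wz": 0, "grip": 8.5},
  {"dx": 31.5, "dy": -30.15, "dz": 0, "wx": 0, "wy": 0, "wz": 0, "grip": 8.5},
  {"dx": 35, "dy": -33.5, "dz": 0, "wx": 0, "wy": 0, "wz": 0, "grip": 8.5},
])

```text
clock: 1.2
eef_pos: [0.3862, -0.0281, 0.2046]
tool_rot: [0.984, 0.18, 0.0, 0.0]
ft_force: [1.1, -1.2, 0.4]
grip_width: 0.0849
grasp_force: 0.0
```

Emit:
arm_command([
  {"dx": 3.5, "dy": -3.35, "dz": 0, "wx": 0, "wy": 0, "wz": 0.05, "grip": 8.5},
  {"dx": 7, "dy": -6.7, "dz": 0, "wx": 0, "wy": 0, "wz": 0.1, "grip": 8.5},
  {"dx": 10.5, "dy": -10.05, "dz": 0, "wx": 0, "wy": 0, "wz": 0.17, "grip": 8.5},
  {"dx": 14, "dy": -13.4, "dz": 0, "wx": 0, "wy": 0, "wz": 0.17, "grip": 8.5},
  {"dx": 17.3, "dy": -16.5, "dz": 0, "wx": 0, "wy": 0, "wz": 0.17, "grip": 8.5},
  {"dx": 17.3, "dy": -16.5, "dz": 0, "wx": 0, "wy": 0, "wz": 0.17, "grip": 8.5},
  {"dx": 17.3, "dy": -16.5, "dz": 0, "wx": 0, "wy": 0, "wz": 0.17, "grip": 8.5},
])

```text
clock: 1.9
eef_pos: [0.5001, 0.1441, 0.2038]
tool_rot: [0.991, 0.129, -0.003, -0.018]
ft_force: [-0.2, -0.6, -0.6]
grip_width: 0.085
grasp_force: 0.0
```

```bash
python3 - <<'E'
from w import *
o,c,p,d=look('w2'); print(o['clock'],o['eef_pos'],o['tool_rot'],o['ft_force'])
P=cloud(c,d); m=red(p)&(P[...,2]>.04); q=P[m]; zt=np.percentile(q[:,2],95); t=q[q[:,2]>zt-.004]
print(m.sum(),zt,t.min(0),t.max(0),(t.min(0)+t.max(0))/2,t.mean(0))
E
```

```text
1.9 [0.50011673 0.14413851 0.20375234] [ 0.99147835  0.12902876 -0.00347713 -0.01761144] [-0.216081   -0.62174608 -0.56271473]
808 0.10781568268205094 [ 0.5461023  -0.0360255   0.10700609] [0.5804903  0.15946295 0.37351584] [0.5632963  0.06171872 0.24026097] [ 0.55704655 -0.02258267  0.11988993]
```

View pics/w2.png

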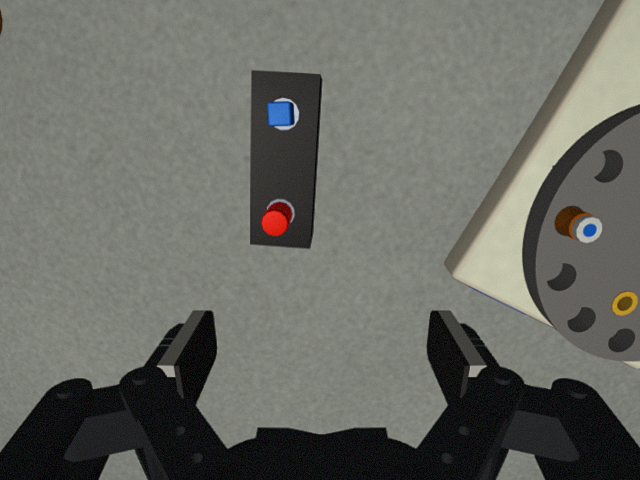

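The red knob's top is at (275,222), the gauge at (281,113), the bush at (625,303). The arm had not quite arrived.

Emit:
arm_command([
  {"dx": 0, "dy": 0, "dz": 0, "wx": 0, "wy": 0, "wz": 0, "grip": 8.5},
  {"dx": 0, "dy": 0, "dz": 0, "wx": 0, "wy": 0, "wz": 0, "grip": 8.5},
])

```text
clock: 2.15
eef_pos: [0.4992, 0.1427, 0.2047]
tool_rot: [0.992, 0.128, -0.003, -0.018]
ft_force: [-0.5, 0.7, 0.8]
grip_width: 0.0849
grasp_force: 0.0
```

```bash
cat >> w.py <<'E'
def blob(m):
    n,l,s,ce=cv2.connectedComponentsWithStats(m.astype(np.uint8)); i=1+np.argmax(s[1:,4]); pts=np.argwhere(l==i)[:,::-1].astype(np.float32)
    cs,_=cv2.findContours((l==i).astype(np.uint8),cv2.RETR_EXTERNAL,cv2.CHAIN_APPROX_NONE); e=cv2.fitEllipse(max(cs,key=len))
    return e,s[i,4]
def knob(p,lo=170): return blob((p[...,0]>lo)&(p[...,1]<80)&(p[...,2]<80))
def brass(p): return blob((p[...,0]>110)&(p[...,0]>p[...,2]+80)&(p[...,1]>p[...,2]+40))
E
python3 - <<'E'
from w import *
o,c,p,d=look('w3'); print(o['clock'],o['eef_pos'],o['tool_rot'],o['ft_force'],o['joint_pos'])
print(p[215:230:5,275])
e,n=knob(p); print('knob',e,n,onplane(c,*e[0],.086))
P=cloud(c,d); print(P[int(e[0][1]),int(e[0][0])])
e,n=brass(p); print('brass',e,n,onplane(c,*e[0],.0925))
E
```

```text
2.15 [0.49917059 0.14271912 0.20469737] [ 0.99160926  0.1280448  -0.00297168 -0.01751479] [-0.4733987   0.65547898  0.77195923] [0.25589186 0.27961328 0.05715059 1.34977619 0.03550278 3.14062355]
[[224  44  28]
 [224  47  33]
 [217  25  14]]
knob ((272.673583984375, 221.10183715820312), (23.44138526916504, 24.922250747680664), 122.1910171508789) 492 [0.48928094 0.18516658 0.086     ]
[0.4896807  0.18556932 0.08747062]
brass ((622.7963256835938, 300.5511169433594), (20.729673385620117, 27.017160415649414), 52.67380905151367) 326 [ 0.50189705 -0.11935977  0.0925    ]
```

Emit:
arm_command([
  {"dx": 0, "dy": 0, "dz": 0, "wx": 0, "wy": 0, "wz": -0.13, "grip": 8.5},
  {"dx": 0, "dy": 0, "dz": 0, "wx": 0, "wy": 0, "wz": -0.25, "grip": 8.5},
  {"dx": 0, "dy": 0, "dz": 0, "wx": 0, "wy": 0, "wz": -0.25, "grip": 8.5},
  {"dx": 0, "dy": 0, "dz": 0, "wx": 0, "wy": 0, "wz": -0.25, "grip": 8.5},
])

```text
clock: 2.6
eef_pos: [0.4998, 0.1432, 0.2047]
tool_rot: [0.968, 0.25, -0.0, -0.018]
ft_force: [0.0, 0.8, 0.6]
grip_width: 0.0848
grasp_force: 0.0
```

```bash
cat >> w.py <<'E'
from scipy.spatial.transform import Rotation as Ro
def togo(o,t,phi):
    R=Ro.from_quat(o['tool_rot']); T=Ro.from_quat([np.cos(phi/2),np.sin(phi/2),0,0])
    print('to go cm',(R.inv().apply(np.array(t)-o['eef_pos'])*100).round(2),'rot',(R.inv()*T).as_rotvec().round(3))
E
python3 - <<'E'
from w import *
o,c,p,d=look('w4'); print(o['clock'],o['eef_pos'],o['tool_rot'],o['joint_pos'])
e,n=knob(p); t=onplane(c,*e[0],.086); print('knob',e,n,t)
togo(o,[t[0],t[1],.2],.5)
e,n=brass(p); print('brass',e,n,onplane(c,*e[0],.0925))
E
```

```text
2.6 [0.49975842 0.14316402 0.20473417] [ 9.68153008e-01  2.49723783e-01 -4.69760564e-04 -1.78203249e-02] [0.2563428  0.28041472 0.0583293  1.34951156 0.03564593 2.89304922]
knob ((274.08123779296875, 210.60305786132812), (23.89672088623047, 24.964262008666992), 128.52023315429688) 503 [0.48913156 0.18514519 0.086     ]
to go cm [ 1.1  -4.17  0.63] rot [-0.035 -0.008  0.005]
brass ((580.8466796875, 362.7253723144531), (18.970415115356445, 25.523929595947266), 60.579559326171875) 292 [ 0.5018637  -0.11946549  0.0925    ]
```

Emit:
arm_command([
  {"dx": 0.6, "dy": -2.1, "dz": 0.6, "wx": -0.018, "wy": -0.004, "wz": 0, "grip": 8.5},
  {"dx": 1.1, "dy": -4.2, "dz": 2, "wx": -0.035, "wy": -0.008, "wz": 0, "grip": 7},
  {"dx": 1.1, "dy": -4.2, "dz": 5.5, "wx": -0.035, "wy": -0.008, "wz": 0, "grip": 6},
  {"dx": 1.1, "dy": -4.2, "dz": 7.5, "wx": -0.035, "wy": -0.008, "wz": 0, "grip": 6},
  {"dx": 1.1, "dy": -4.2, "dz": 7.5, "wx": -0.035, "wy": -0.008, "wz": 0, "grip": 6},
  {"dx": 1.1, "dy": -4.2, "dz": 7.5, "wx": -0.035, "wy": -0.008, "wz": 0, "grip": 6},
])

```text
clock: 3.25
eef_pos: [0.4884, 0.1881, 0.1314]
tool_rot: [0.968, 0.251, -0.0, 0.0]
ft_force: [0.0, -0.8, -0.5]
grip_width: 0.0598
grasp_force: 0.0
```

```bash
python3 - <<'E'
from w import *
o,c,p,d=look('w5'); print(o['clock'],o['eef_pos'],o['tool_rot'],o['joint_pos'],o['grip_width'])
e,n=knob(p); t=onplane(c,*e[0],.086); print('knob',e,n,t)
togo(o,[t[0],t[1],.057],.5)
E
```

```text
3.25 [0.48837833 0.18806408 0.13137398] [ 9.68038323e-01  2.50802140e-01 -2.73828163e-04  1.25718954e-04] [ 3.67695664e-01  3.29586479e-01 -6.82830637e-02  1.17349952e+00
 -1.87401128e-04  3.00227077e+00] 0.059801654949545216
knob ((326.3906555175781, 256.1494140625), (30.585050582885742, 33.3080940246582), 91.92406463623047) 845 [0.48950149 0.18524616 0.086     ]
to go cm [-0.03  0.3   7.44] rot [0.    0.001 0.007]
```

Emit:
arm_command([
  {"dx": 0, "dy": 0.3, "dz": 1, "wx": 0, "wy": 0, "wz": 0, "grip": 6},
  {"dx": 0, "dy": 0.3, "dz": 4, "wx": 0, "wy": 0, "wz": 0, "grip": 6},
  {"dx": 0, "dy": 0.3, "dz": 6.5, "wx": 0, "wy": 0, "wz": 0, "grip": 5},
  {"dx": 0, "dy": 0.3, "dz": 7.4, "wx": 0, "wy": 0, "wz": 0, "grip": 4},
  {"dx": 0, "dy": 0.3, "dz": 7.4, "wx": 0, "wy": 0, "wz": 0, "grip": 3},
  {"dx": 0, "dy": 0.3, "dz": 7.4, "wx": 0, "wy": 0, "wz": 0, "grip": 2},
  {"dx": 0, "dy": 0.3, "dz": 7.4, "wx": 0, "wy": 0, "wz": 0, "grip": 1.5},
  {"dx": 0, "dy": 0.3, "dz": 7.4, "wx": 0, "wy": 0, "wz": 0, "grip": 1.5},
  {"dx": 0, "dy": 0.3, "dz": 7.4, "wx": 0, "wy": 0, "wz": 0, "grip": 1.5},
  {"dx": 0, "dy": 0.3, "dz": 7.4, "wx": 0, "wy": 0, "wz": 0, "grip": 1.5},
])

```text
clock: 4.3
eef_pos: [0.492, 0.1862, 0.0594]
tool_rot: [0.968, 0.251, 0.002, -0.0]
ft_force: [0.7, -1.1, 5.6]
grip_width: 0.0147
grasp_force: 3.3
```

```bash
python3 - <<'E'
from w import *
o,c,p,d=look('w6'); print(o['clock'],o['eef_pos'],o['tool_rot'],o['ft_force'],o['ft_torque'],o['grip_width'],o['grasp_force'])
e,n=knob(p); print('knob',e,n,onplane(c,*e[0],.086))
P=cloud(c,d);print(P[int(e[0][1]),int(e[0][0])])
E
```

```text
4.3 [0.49196941 0.18616043 0.05937756] [ 9.67928545e-01  2.51213346e-01  2.48714884e-03 -7.62765479e-06] [ 0.69001796 -1.05074504  5.62950601] [-0.10054348 -0.06387296 -0.05769977] 0.014749467895941788 3.2814655650872737
knob ((321.25360107421875, 318.2852478027344), (36.83537673950195, 44.324119567871094), 177.66419982910156) 1311 [0.49008781 0.18533822 0.086     ]
[0.48999521 0.18541257 0.08567606]
```

View pics/w6.png

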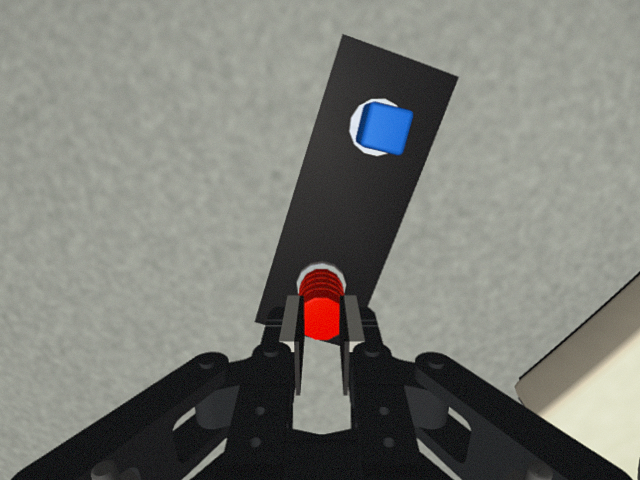

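The knob at (321,318) sits between the pads, at about (300,300) and (345,300). The reading is still at the commanded opening with little force, so I'll close further.

Emit:
arm_command([
  {"dx": 0, "dy": 0, "dz": 0, "wx": 0, "wy": 0, "wz": 0, "grip": 0.5},
  {"dx": 0, "dy": 0, "dz": 0, "wx": 0, "wy": 0, "wz": 0, "grip": 0},
  {"dx": 0, "dy": 0, "dz": 0, "wx": 0, "wy": 0, "wz": 0, "grip": 0},
  {"dx": 0, "dy": 0, "dz": 0, "wx": 0, "wy": 0, "wz": 0, "grip": 0},
])

```text
clock: 4.75
eef_pos: [0.4912, 0.187, 0.0592]
tool_rot: [0.968, 0.252, 0.002, -0.001]
ft_force: [-1.9, 2.0, 7.7]
grip_width: 0.0001
grasp_force: 4.0
```

```bash
python3 - <<'E'
from w import *
o,c,p,d=look('w7'); print(o['clock'],o['eef_pos'],o['tool_rot'],o['ft_force'],o['ft_torque'],o['grip_width'],o['grasp_force'])
e,n=knob(p); print('knob',e,n,onplane(c,*e[0],.086))
P=cloud(c,d)
for v in (300,310,320): print([P[v,u].round(4).tolist() for u in (296,308,321,334,347)])
cv2.imwrite('pics/w7c.png',cv2.resize(p[220:420,220:440].astype(np.uint8)[...,::-1],(660,600),interpolation=2))
E
```

```text
4.75 [0.49120969 0.1870045  0.05917827] [ 0.9678412   0.25155222  0.00197292 -0.00099844] [-1.85832204  1.99561032  7.66050201] [0.4214142  0.33983478 0.04936252] 8.836029709843593e-05 3.964565999340266
knob ((340.5613098144531, 304.5361633300781), (3.4680063724517822, 5.210785865783691), 127.22544860839844) 18 [0.49931289 0.18220892 0.086     ]
[[0.4736, 0.193, 0.0483], [0.4984, 0.1972, 0.0945], [0.5014, 0.1929, 0.0954], [0.5039, 0.1884, 0.0955], [0.4988, 0.178, 0.0769]]
[[0.4929, 0.1997, 0.0962], [0.4993, 0.1973, 0.1042], [0.5009, 0.1926, 0.1026], [0.5039, 0.1887, 0.1039], [0.5025, 0.1815, 0.0953]]
[[0.4935, 0.1993, 0.1045], [0.4987, 0.1968, 0.1102], [0.5012, 0.1928, 0.1107], [0.5036, 0.1888, 0.1109], [0.5025, 0.1822, 0.1037]]
```

View pics/w7c.png

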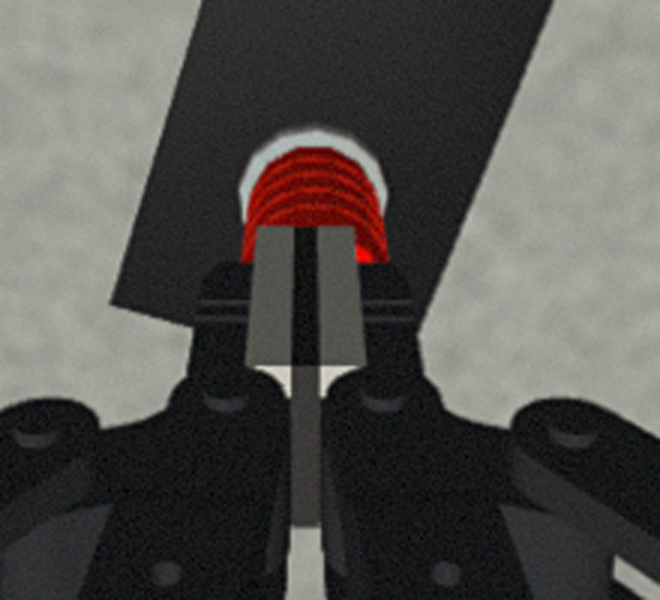

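The fingers are shut above the knob, not around it, with pad ends at about crop (305,227). The TCP height doesn't match where the fingertips are, so I'll check the pads in the tool frame and in the side view.

```bash
python3 - <<'E'
from w import *
import pickle
o,c,p,d=look('w8')
V=np.array(c['view']); cam=-V[:3,:3].T@V[:3,3]; R=Ro.from_quat(o['tool_rot'])
print('cam in tool',R.inv().apply(cam-o['eef_pos']).round(4), 'optical axis in tool',R.inv().apply(-V[2,:3]).round(3))
P=cloud(c,d); T=R.inv().apply((P-o['eef_pos']).reshape(-1,3)).reshape(480,640,3)
for v in (290,294,296,298,302,320,338): print(v,T[v,312].round(4),T[v,330].round(4),d[v,312])
D=pickle.load(open('d0.pkl','rb')); c0,p0,d0=D['wrist']
V=np.array(c0['view']); cam=-V[:3,:3].T@V[:3,3]; e0=np.array([.17725,-.46696,.2037]); R0=Ro.from_quat([.98359,.1804,-.00015,-.0008])
print('cam0 in tool',R0.inv().apply(cam-e0).round(4))
T0=R0.inv().apply((cloud(c0,d0)-e0).reshape(-1,3)).reshape(480,640,3)
for u,v in ((205,314),(205,325),(205,340),(185,360)): print(T0[v,u].round(4))
cs=viewer.get_calibration('side'); ps,ds=viewer.camera('side')
k,dd=K(cs); X=np.array(cs['view'])@np.append(o['eef_pos'],1); uv=cv2.projectPoints(np.array([[X[0],-X[1],-X[2]]]),np.zeros(3),np.zeros(3),k,dd)[0].ravel(); print('tcp in side',uv)
u,v=uv.astype(int); cr=ps[v-60:v+40,u-60:u+60].copy(); cr=cv2.resize(cr,(720,600),interpolation=2); cv2.drawMarker(cr,(360,360),(0,255,0),0,20); cv2.imwrite('pics/s8.png',cr[...,::-1])
E
```

```text
cam in tool [ 8.130e-02 -1.000e-04 -1.701e-01] optical axis in tool [-0.314  0.     0.949]
290 [ 0.0076 -0.0043 -0.0184] [ 0.0082  0.0037 -0.0195] 0.16715248
294 [ 0.0062 -0.0043 -0.0194] [ 0.0084  0.0036 -0.0239] 0.16666704
296 [ 0.0111 -0.004  -0.0312] [ 0.0117  0.0034 -0.0324] 0.15392861
298 [ 0.0109 -0.0039 -0.0325] [ 0.0115  0.0034 -0.0338] 0.15276538
302 [ 0.0114 -0.0038 -0.0369] [ 0.0114  0.0033 -0.0369] 0.14835832
320 [ 0.0118 -0.0035 -0.0515] [ 0.0121  0.003  -0.052 ] 0.13444422
338 [ 0.0119 -0.0032 -0.0633] [ 0.0115  0.0027 -0.0627] 0.12314778
cam0 in tool [ 0.0813 -0.0003 -0.17  ]
[ 0.0123 -0.0433 -0.0483]
[ 0.0093 -0.0428 -0.051 ]
[ 0.004  -0.0429 -0.0528]
[ 0.0096 -0.0429 -0.0724]
tcp in side [290.36061389 202.56389379]
```

View pics/s8.png

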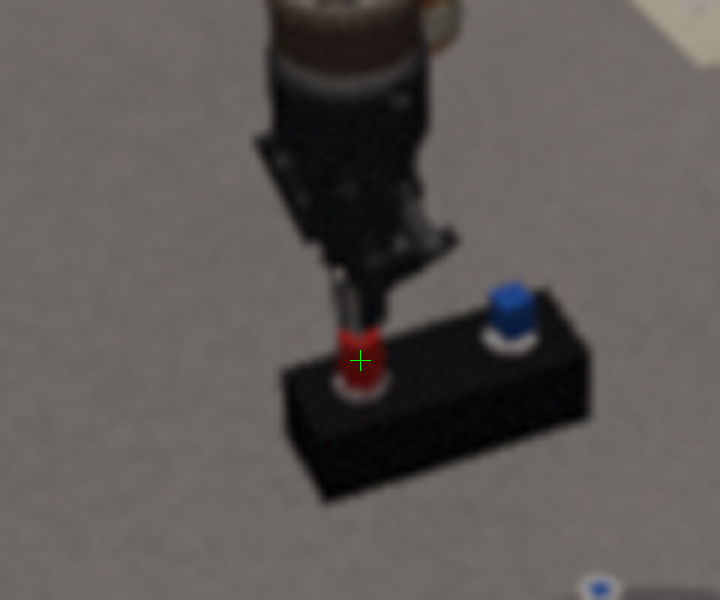

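The side view shows the reported TCP (green cross) in the middle of the knob while the real fingertips rest on its top. So the fingertips are about 28 mm short of the reported TCP, which the wrist depth confirms. I'll use that offset from here: lift, open and regrasp lower.

Emit:
arm_command([
  {"dx": 0, "dy": 0, "dz": -1.5, "wx": 0, "wy": 0, "wz": 0, "grip": 0},
  {"dx": 0, "dy": 0, "dz": -3, "wx": 0, "wy": 0, "wz": 0, "grip": 4},
  {"dx": 0, "dy": 0, "dz": -3, "wx": 0, "wy": 0, "wz": 0, "grip": 5},
  {"dx": 0, "dy": 0, "dz": -3, "wx": 0, "wy": 0, "wz": 0, "grip": 5},
  {"dx": 0, "dy": 0, "dz": -3, "wx": 0, "wy": 0, "wz": 0, "grip": 5},
  {"dx": 0, "dy": 0, "dz": -3, "wx": 0, "wy": 0, "wz": 0, "grip": 5},
])

```text
clock: 5.5
eef_pos: [0.4892, 0.1852, 0.0861]
tool_rot: [0.968, 0.251, -0.001, 0.0]
ft_force: [0.8, -0.0, -0.4]
grip_width: 0.0499
grasp_force: 0.0
```

```bash
python3 - <<'E'
from w import *
o,c,p,d=look('w9'); print(o['clock'],o['eef_pos'],o['tool_rot'],o['ft_force'],o['grip_width'])
e,n=knob(p); t=onplane(c,*e[0],.086); print('knob',e,n,t)
togo(o,[t[0],t[1],.029],.5)
E
```

```text
5.5 [0.4891693  0.18521829 0.08614111] [ 9.67930414e-01  2.51216492e-01 -9.71444754e-04  2.09467011e-04] [ 0.76018327 -0.03765296 -0.44373205] 0.049873539340777845
knob ((322.8052062988281, 286.46380615234375), (37.40239334106445, 40.819541931152344), 91.3885726928711) 1254 [0.4899932  0.18497594 0.086     ]
to go cm [0.07 0.06 5.71] rot [-0.     0.002  0.008]
```

Emit:
arm_command([
  {"dx": 0.07, "dy": 0, "dz": 2, "wx": 0, "wy": 0, "wz": 0, "grip": 5},
  {"dx": 0.07, "dy": 0, "dz": 4, "wx": 0, "wy": 0, "wz": 0, "grip": 5},
  {"dx": 0.07, "dy": 0, "dz": 5.3, "wx": 0, "wy": 0, "wz": 0, "grip": 5},
  {"dx": 0.07, "dy": 0, "dz": 5.7, "wx": 0, "wy": 0, "wz": 0, "grip": 5},
  {"dx": 0.07, "dy": 0, "dz": 5.7, "wx": 0, "wy": 0, "wz": 0, "grip": 3.5},
  {"dx": 0.07, "dy": 0, "dz": 5.7, "wx": 0, "wy": 0, "wz": 0, "grip": 2.6},
  {"dx": 0.07, "dy": 0, "dz": 5.7, "wx": 0, "wy": 0, "wz": 0, "grip": 1},
  {"dx": 0.07, "dy": 0, "dz": 5.7, "wx": 0, "wy": 0, "wz": 0, "grip": 1},
  {"dx": 0.07, "dy": 0, "dz": 5.7, "wx": 0, "wy": 0, "wz": 0, "grip": 1},
  {"dx": 0.07, "dy": 0, "dz": 5.7, "wx": 0, "wy": 0, "wz": 0, "grip": 1},
])

```text
clock: 6.55
eef_pos: [0.4912, 0.1861, 0.0309]
tool_rot: [0.968, 0.251, 0.001, 0.0]
ft_force: [-0.6, 0.1, 5.3]
grip_width: 0.0203
grasp_force: 58.7
```

Emit:
arm_command([
  {"dx": 0, "dy": 0, "dz": -1, "wx": 0, "wy": 0, "wz": 0, "grip": 1},
  {"dx": 0, "dy": 0, "dz": -3, "wx": 0, "wy": 0, "wz": 0, "grip": 1},
  {"dx": 0, "dy": 0, "dz": -6, "wx": 0, "wy": 0, "wz": 0, "grip": 1},
  {"dx": 0, "dy": 0, "dz": -9, "wx": 0, "wy": 0, "wz": 0, "grip": 1},
  {"dx": 0, "dy": 0, "dz": -12, "wx": 0, "wy": 0, "wz": 0, "grip": 1},
  {"dx": 0, "dy": 0, "dz": -13, "wx": 0, "wy": 0, "wz": 0, "grip": 1},
  {"dx": 0, "dy": 0, "dz": -13, "wx": 0, "wy": 0, "wz": 0, "grip": 1},
  {"dx": 0, "dy": 0, "dz": -13, "wx": 0, "wy": 0, "wz": 0, "grip": 1},
  {"dx": 0, "dy": 0, "dz": -13, "wx": 0, "wy": 0, "wz": 0, "grip": 1},
])

```text
clock: 7.45
eef_pos: [0.4891, 0.1854, 0.158]
tool_rot: [0.968, 0.251, -0.002, 0.0]
ft_force: [-0.0, 0.8, -1.5]
grip_width: 0.0203
grasp_force: 59.1
```

```bash
python3 - <<'E'
from w import *
o,c,p,d=look('w10'); print(o['clock'],o['eef_pos'],o['tool_rot'],o['ft_force'],o['grip_width'],o['grasp_force'])
togo(o,[.5019,-.1194,.155],.5)
e,n=knob(p); X=onplane(c,*e[0],o['eef_pos'][2]+.055); R=Ro.from_quat(o['tool_rot']); print('knob in tool',e[0],R.inv().apply(X-o['eef_pos']))
E
```

```text
7.45 [0.48909587 0.18536856 0.15800774] [ 9.67921677e-01  2.51243290e-01 -2.08518403e-03  2.95756545e-04] [-0.04247293  0.79733657 -1.47525171] 0.020279432756482453 59.105247259140015
to go cm [-13.7   27.25   0.35] rot [-0.     0.004  0.008]
knob in tool (321.2995910644531, 356.4872741699219) [-0.00130788 -0.0001579  -0.05499494]
```

Emit:
arm_command([
  {"dx": -2, "dy": 3.9, "dz": 0, "wx": 0, "wy": 0, "wz": 0, "grip": 1},
  {"dx": -4, "dy": 7.8, "dz": 0, "wx": 0, "wy": 0, "wz": 0, "grip": 1},
  {"dx": -6, "dy": 11.7, "dz": 0, "wx": 0, "wy": 0, "wz": 0, "grip": 1},
  {"dx": -8, "dy": 15.6, "dz": 0, "wx": 0, "wy": 0, "wz": 0, "grip": 1},
  {"dx": -10, "dy": 19.5, "dz": 0, "wx": 0, "wy": 0, "wz": 0, "grip": 1},
  {"dx": -12, "dy": 23.4, "dz": 0, "wx": 0, "wy": 0, "wz": 0, "grip": 1},
  {"dx": -13.7, "dy": 27.2, "dz": 0, "wx": 0, "wy": 0.004, "wz": 0, "grip": 1},
  {"dx": -13.7, "dy": 27.2, "dz": 0, "wx": 0, "wy": 0.004, "wz": 0, "grip": 1},
  {"dx": -13.7, "dy": 27.2, "dz": 0, "wx": 0, "wy": 0.004, "wz": 0, "grip": 1},
  {"dx": -13.7, "dy": 27.2, "dz": 0, "wx": 0, "wy": 0.004, "wz": 0, "grip": 1},
])

```text
clock: 8.5
eef_pos: [0.5024, -0.1175, 0.1592]
tool_rot: [0.968, 0.252, 0.001, -0.001]
ft_force: [0.4, 0.1, -0.9]
grip_width: 0.0201
grasp_force: 59.4
```

```bash
python3 - <<'E'
from w import *
o,c,p,d=look('w11'); print(o['clock'],o['eef_pos'],o['tool_rot'],o['ft_force'],o['joint_pos'])
e,n=brass(p); print('brass',e,n,onplane(c,*e[0],.0925))
k,dd=K(c)
cv2.imwrite('pics/w11c.png',cv2.resize(p[130:380,180:480].astype(np.uint8)[...,::-1],(720,600)))
E
```

```text
8.5 [ 0.50240096 -0.11754107  0.15924274] [ 0.96784117  0.25155767  0.00100982 -0.00108915] [ 0.38578188  0.14732463 -0.85238357] [-0.23166234  0.29521503 -0.04111069  1.23370215  0.0028694   2.40135215]
brass ((323.781982421875, 246.1387481689453), (31.928197860717773, 33.202247619628906), 89.6546401977539) 612 [ 0.50212283 -0.11933645  0.0925    ]
```

View pics/w11c.png

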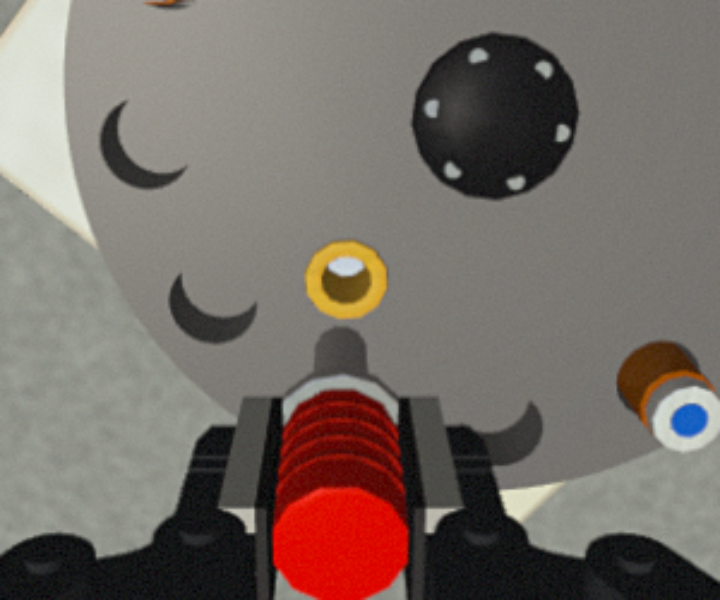

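The bush is at crop (346,280), the hub at (496,116), the pin nose's far edge at (341,327) and the knob top at (341,545). The pin is held straight.

```bash
python3 - <<'E'
from w import *
o=monitor.get_obs(); c=viewer.get_calibration('wrist'); p=cv2.imread('pics/w11.png')[...,::-1].astype(int); R=Ro.from_quat(o['tool_rot'])
f=lambda u,v,z:R.inv().apply(onplane(c,u,v,z)-o['eef_pos']).round(4)
e,_=knob(p); print('knob',e,f(*e[0],.1592-.0305+.086))
b,_=brass(p); print('bush',f(*b[0],.0925))
print('nose far edge',f(322.1,266,.1357))
print('shank axis cols', [ (v,np.round(onplane(c,322,v,.1357),4)) for v in (266,)])
dark=blob((p.sum(2)<110)&(np.arange(480)[:,None]<230)&(np.arange(640)[None]>340)); print('hub',dark,onplane(c,*dark[0][0],.099), 'bush w',onplane(c,*b[0],.0925))
g=p.sum(2)[:, :]; print(g[255:290:2,322]); print(g[275,305:342])
E
```

```text
knob ((321.2712707519531, 356.48291015625), (47.509830474853516, 55.98170852661133), 90.68473815917969) [-0.0011 -0.0002 -0.0552]
bush [-0.0014  0.0015  0.067 ]
nose far edge [0.002  0.0003 0.0238]
shank axis cols [(266, array([ 0.5045, -0.1164,  0.1357]))]
hub (((385.69866943359375, 177.439453125), (64.32769012451172, 68.2800521850586), 57.8142204284668), np.int32(2296)) [ 0.56192601 -0.12934828  0.099     ] bush w [ 0.50228568 -0.11905572  0.0925    ]
[200 441 460 442 370 346 206 204 215 219 203 217 197 212 196 262 504 488]
[374 367 358 375 373 353 265 244 240 241 222 233 225 218 224 221 204 203
 212 202 208 201 203 194 196 186 190 268 355 366 367 358 364 356 365 352
 357]
```

Emit:
arm_command([
  {"dx": 0, "dy": 0.15, "dz": 1, "wx": 0, "wy": 0, "wz": 0, "grip": 1},
  {"dx": 0, "dy": 0.15, "dz": 2.5, "wx": 0, "wy": 0, "wz": 0, "grip": 1},
  {"dx": 0, "dy": 0.15, "dz": 3.5, "wx": 0, "wy": 0, "wz": 0, "grip": 1},
  {"dx": 0, "dy": 0.15, "dz": 4, "wx": 0, "wy": 0, "wz": 0, "grip": 1},
  {"dx": 0, "dy": 0.15, "dz": 4.2, "wx": 0, "wy": 0, "wz": 0, "grip": 1},
  {"dx": 0, "dy": 0.15, "dz": 4.4, "wx": 0, "wy": 0, "wz": 0, "grip": 1},
  {"dx": 0, "dy": 0.15, "dz": 4.6, "wx": 0, "wy": 0, "wz": 0, "grip": 1},
  {"dx": 0, "dy": 0.15, "dz": 4.6, "wx": 0, "wy": 0, "wz": 0, "grip": 1},
])

```text
clock: 9.35
eef_pos: [0.5041, -0.1197, 0.1142]
tool_rot: [0.968, 0.251, 0.002, -0.0]
ft_force: [-0.8, 0.1, -1.1]
grip_width: 0.0203
grasp_force: 59.4
```

```bash
python3 - <<'E'
from w import *
o,c,p,d=look('w12'); print(o['clock'],o['eef_pos'],o['tool_rot'],o['ft_force'],o['ft_torque'])
b,n=brass(p); print('bush',b,n); R=Ro.from_quat(o['tool_rot']); f=lambda u,v,z:R.inv().apply(onplane(c,u,v,z)-o['eef_pos']).round(4)
print(f(*b[0],.0925)); g=p.sum(2); v=int(b[0][1])-8
for r in range(-12,16,4): print(r,g[int(b[0][1])+r,300:346])
E
```

```text
9.35 [ 0.50406397 -0.11971678  0.11423518] [ 9.67929699e-01  2.51213077e-01  1.99687986e-03 -3.16570943e-04] [-0.77282933  0.05371082 -1.07887509] [ 0.00613363 -0.04200637 -0.03495328]
bush ((319.38702392578125, 272.503173828125), (33.7176628112793, 38.21367263793945), 95.90666961669922) 599
[-0.0011 -0.0012  0.0217]
-12 [380 377 382 356 357 376 420 481 469 476 472 467 463 446 453 431 449 456
 451 440 439 448 443 450 446 447 459 455 454 457 454 455 458 430 314 281
 379 366 374 373 370 362 371 377 393 374]
-8 [372 348 395 478 472 464 461 447 447 449 449 456 522 587 633 649 651 652
 644 654 651 654 655 651 654 618 562 522 466 437 453 438 433 449 453 457
 433 286 308 368 385 369 368 377 382 370]
-4 [376 458 452 454 454 441 443 431 382 225 169 181 172 195 257 286 278 218
 218 227 214 213 202 210 205 193 195 193 196 238 361 455 461 460 465 467
 453 451 436 351 296 377 371 372 369 379]
0 [470 468 466 458 451 453 431 276 179 177 167 196 239 255 251 244 236 245
 224 221 221 235 207 210 214 210 210 204 207 205 200 266 411 460 450 448
 437 437 443 437 298 374 382 367 370 375]
4 [466 466 470 461 469 448 438 333 187 167 203 245 247 245 242 242 247 234
 222 220 219 217 212 218 207 211 212 202 209 204 188 194 309 481 477 463
 451 442 435 423 313 363 373 376 373 375]
8 [419 453 461 448 454 449 441 457 445 355 219 250 242 252 248 232 239 241
 220 224 221 212 209 208 212 203 208 206 209 208 209 196 283 458 469 453
 440 452 431 358 366 364 357 369 372 367]
12 [378 366 402 447 455 458 446 458 471 475 379 249 228 231 214 219 230 214
 212 210 200 204 212 203 186 194 197 191 198 214 194 189 232 370 459 453
 436 378 370 373 360 362 372 368 363 361]
```

Emit:
arm_command([
  {"dx": 0, "dy": -0.1, "dz": 0, "wx": 0, "wy": 0, "wz": 0, "grip": 1},
  {"dx": 0, "dy": -0.1, "dz": 0.2, "wx": 0, "wy": 0, "wz": 0, "grip": 1},
  {"dx": 0, "dy": -0.1, "dz": 0.4, "wx": 0, "wy": 0, "wz": 0, "grip": 1},
  {"dx": 0, "dy": -0.1, "dz": 0.6, "wx": 0, "wy": 0, "wz": 0, "grip": 1},
  {"dx": 0, "dy": -0.1, "dz": 0.8, "wx": 0, "wy": 0, "wz": 0, "grip": 1},
  {"dx": 0, "dy": -0.1, "dz": 0.8, "wx": 0, "wy": 0, "wz": 0, "grip": 1},
])

```text
clock: 10.0
eef_pos: [0.5031, -0.1187, 0.1056]
tool_rot: [0.968, 0.251, 0.001, -0.001]
ft_force: [0.2, 0.6, -1.6]
grip_width: 0.0201
grasp_force: 59.4
```

```bash
python3 - <<'E'
from w import *
o,c,p,d=look('w13'); print(o['clock'],o['eef_pos'],o['tool_rot'],o['ft_force'],o['ft_torque'])
b,n=brass(p); print('bush',b,n); R=Ro.from_quat(o['tool_rot']); f=lambda u,v,z:R.inv().apply(onplane(c,u,v,z)-o['eef_pos']).round(4)
print(f(*b[0],.0925)); g=p.sum(2)
for r in range(-12,20,8): print(r,g[int(b[0][1])+r,300:346])
E
```

```text
10.0 [ 0.5031414  -0.11865827  0.10564335] [ 9.67918667e-01  2.51258728e-01  1.45429021e-03 -6.24693918e-04] [ 0.24506718  0.61968802 -1.62996881] [0.03390451 0.00105588 0.01765293]
bush ((321.7882080078125, 277.2178039550781), (32.97606658935547, 40.00088882446289), 91.00397491455078) 605
[-0.0002  0.0002  0.0131]
-12 [388 388 382 387 373 342 316 357 433 483 481 480 472 466 469 461 454 453
 445 450 456 449 453 458 451 446 461 455 450 453 458 466 463 462 464 440
 397 283 302 377 380 374 374 377 385 375]
-4 [371 337 385 483 466 465 455 450 437 445 413 335 247 242 238 254 241 234
 229 222 223 220 218 213 218 217 211 206 213 211 199 199 282 438 465 468
 468 471 467 445 466 450 373 288 365 369]
4 [389 409 466 476 471 457 468 456 438 311 212 243 255 253 250 239 234 228
 222 224 224 216 220 214 219 213 221 216 201 205 200 199 202 238 281 426
 482 463 459 457 443 450 423 344 347 364]
12 [373 381 368 361 309 241 256 355 418 484 515 514 504 507 499 511 512 519
 508 508 509 509 509 506 506 509 498 504 511 498 499 500 464 464 397 367
 312 213 218 303 378 370 372 373 373 374]
```

Emit:
arm_command([
  {"dx": 0, "dy": 0, "dz": 0.4, "wx": 0, "wy": 0, "wz": 0, "grip": 1},
  {"dx": 0, "dy": 0, "dz": 0.8, "wx": 0, "wy": 0, "wz": 0, "grip": 1},
  {"dx": 0, "dy": 0, "dz": 1.1, "wx": 0, "wy": 0, "wz": 0, "grip": 1},
  {"dx": 0, "dy": 0, "dz": 1.3, "wx": 0, "wy": 0, "wz": 0, "grip": 1},
  {"dx": 0, "dy": 0, "dz": 1.3, "wx": 0, "wy": 0, "wz": 0, "grip": 1},
])

```text
clock: 10.55
eef_pos: [0.5032, -0.1187, 0.0926]
tool_rot: [0.968, 0.251, 0.001, -0.001]
ft_force: [0.0, -0.4, -1.6]
grip_width: 0.0203
grasp_force: 59.4
```

Emit:
arm_command([
  {"dx": 0, "dy": 0, "dz": 0, "wx": 0, "wy": 0, "wz": 0, "grip": 2.6},
  {"dx": 0, "dy": 0, "dz": 0, "wx": 0, "wy": 0, "wz": 0, "grip": 2.6},
  {"dx": 0, "dy": 0, "dz": 0, "wx": 0, "wy": 0, "wz": 0, "grip": 2.6},
  {"dx": 0, "dy": 0, "dz": -0.6, "wx": 0, "wy": 0, "wz": 0, "grip": 2.6},
  {"dx": 0, "dy": 0, "dz": -1.15, "wx": 0, "wy": 0, "wz": 0, "grip": 2.6},
  {"dx": 0, "dy": 0, "dz": -1.15, "wx": 0, "wy": 0, "wz": 0, "grip": 2.6},
  {"dx": 0, "dy": 0, "dz": -1.15, "wx": 0, "wy": 0, "wz": 0, "grip": 2.6},
])

```text
clock: 11.25
eef_pos: [0.5038, -0.1188, 0.1051]
tool_rot: [0.968, 0.251, 0.002, -0.0]
ft_force: [-0.9, -0.7, -0.3]
grip_width: 0.0259
grasp_force: 0.0
```

```bash
cat > s.py <<'E'
from w import *
o,c,p,d=look('w%d'%int(monitor.get_obs()['clock']*100)); print(o['clock'],o['eef_pos'],o['ft_force'],o['grip_width'],o['grasp_force'])
R=Ro.from_quat(o['tool_rot']); f=lambda u,v,z:(R.inv().apply(onplane(c,u,v,z)-o['eef_pos'])*1e3).round(1)
P=cloud(c,d); e,n=knob(p); u,v=map(int,e[0]); z=np.median(P[v-3:v+4,u-3:u+4,2]); print('knob z',z.round(4),e[0],n,f(*e[0],z),(onplane(c,*e[0],z)*1e3).round(1))
try:
    b,n=brass(p); print('bush',b[0],n,f(*b[0],.0925))
except Exception: pass
E
python3 s.py
```

```text
11.25 [ 0.50384363 -0.11883838  0.10508959] [-0.89879405 -0.72814112 -0.29715346] 0.025869897405026307 0.0
knob z 0.1445 (321.68603515625, 328.00982666015625) 1872 [  1.    0.  -39.4] [ 504.6 -118.4  144.5]
bush (321.147705078125, 294.32904052734375) 244 [-10.   -0.2  12.5]
```

Emit:
arm_command([
  {"dx": -0.06, "dy": 0.085, "dz": 0, "wx": 0, "wy": 0, "wz": 0, "grip": 2.6},
  {"dx": -0.13, "dy": 0.17, "dz": 0, "wx": 0, "wy": 0, "wz": 0, "grip": 2.6},
  {"dx": -0.19, "dy": 0.25, "dz": 0, "wx": 0, "wy": 0, "wz": 0, "grip": 2.6},
  {"dx": -0.25, "dy": 0.34, "dz": 0, "wx": 0, "wy": 0, "wz": 0, "grip": 2.6},
  {"dx": -0.31, "dy": 0.42, "dz": 0, "wx": 0, "wy": 0, "wz": 0, "grip": 2.6},
  {"dx": -0.37, "dy": 0.51, "dz": 0, "wx": 0, "wy": 0, "wz": 0, "grip": 2.6},
  {"dx": -0.42, "dy": 0.6, "dz": 0, "wx": 0, "wy": 0, "wz": 0, "grip": 2.6},
  {"dx": -0.48, "dy": 0.69, "dz": 0, "wx": 0, "wy": 0, "wz": 0, "grip": 2.6},
  {"dx": -0.53, "dy": 0.78, "dz": 0, "wx": 0, "wy": 0, "wz": 0, "grip": 2.6},
  {"dx": -0.58, "dy": 0.87, "dz": 0, "wx": 0, "wy": 0, "wz": 0, "grip": 2.6},
])

```text
clock: 12.3
eef_pos: [0.5025, -0.1289, 0.1046]
tool_rot: [0.968, 0.251, 0.002, -0.001]
ft_force: [-0.6, 0.9, 1.8]
grip_width: 0.0262
grasp_force: 1.0
```

```bash
python3 s.py
```

```text
12.3 [ 0.50246909 -0.12891286  0.10463605] [-0.59155698  0.86024893  1.77657611] 0.026227911869668073 0.9988749772310257
knob z 0.1445 (317.72021484375, 323.213134765625) 1864 [  3.5  -1.5 -39.8] [ 504.6 -126.   144.5]
bush (307.9444580078125, 271.640869140625) 328 [ 3.5 -7.1 12.2]
```

Emit:
arm_command([
  {"dx": -0.03, "dy": 0.09, "dz": 0, "wx": 0, "wy": 0, "wz": 0, "grip": 2.6},
  {"dx": -0.07, "dy": 0.18, "dz": 0, "wx": 0, "wy": 0, "wz": 0, "grip": 2.6},
  {"dx": -0.1, "dy": 0.28, "dz": 0, "wx": 0, "wy": 0, "wz": 0, "grip": 2.6},
  {"dx": -0.13, "dy": 0.37, "dz": 0, "wx": 0, "wy": 0, "wz": 0, "grip": 2.6},
  {"dx": -0.16, "dy": 0.47, "dz": 0, "wx": 0, "wy": 0, "wz": 0, "grip": 2.6},
  {"dx": -0.19, "dy": 0.57, "dz": 0, "wx": 0, "wy": 0, "wz": 0, "grip": 2.6},
  {"dx": -0.22, "dy": 0.66, "dz": 0, "wx": 0, "wy": 0, "wz": 0, "grip": 2.6},
  {"dx": -0.25, "dy": 0.76, "dz": 0, "wx": 0, "wy": 0, "wz": 0, "grip": 2.6},
  {"dx": -0.28, "dy": 0.85, "dz": 0, "wx": 0, "wy": 0, "wz": 0, "grip": 2.6},
  {"dx": -0.3, "dy": 0.95, "dz": 0, "wx": 0, "wy": 0, "wz": 0, "grip": 2.6},
])

```text
clock: 13.35
eef_pos: [0.5043, -0.139, 0.1044]
tool_rot: [0.968, 0.251, 0.001, -0.001]
ft_force: [-2.7, 2.1, 1.8]
grip_width: 0.0261
grasp_force: 1.5
```

```bash
python3 s.py
```

```text
13.35 [ 0.50427537 -0.13895614  0.10443918] [-2.74326764  2.14926563  1.78900635] 0.02608094478159618 1.4507999271154404
knob z 0.1442 (317.7219543457031, 320.3592834472656) 1958 [  4.7  -1.6 -39.7] [ 507.6 -135.4  144.2]
bush (572.9329223632812, 122.02098083496094) 248 [ 80.8 121.   12.1]
```

```bash
cat >> s.py <<'E'
h=np.array([.5619,-.1293])
m=((p[...,2]>90)&(p[...,2]>p[...,0]+50)&(p[...,2]>p[...,1]+25)).astype(np.uint8)
n,l,s,ce=cv2.connectedComponentsWithStats(m)
for i in range(1,n):
    if s[i,4]>30:
        X=onplane(c,*ce[i],.115)[:2]-h; print('blue',ce[i].round(0),s[i,4],'r',round(np.hypot(*X)*1e3,1),'ang',round(np.degrees(np.arctan2(X[1],X[0])),1))
m=((p.sum(2)<110)).astype(np.uint8)
n,l,s,ce=cv2.connectedComponentsWithStats(m)
for i in range(1,n):
    if 1500<s[i,4]<6000 and ce[i][1]<260: print('hub',ce[i],s[i,4],onplane(c,*ce[i],.099).round(4))
E
python3 s.py; cat > t.py <<'E'
import re
E
python3 - <<'E'
import cv2,glob,numpy as np
# earlier frames: blue blobs only, pixels
for f in ['w11','w13','w1125','w1230']:
    p=cv2.imread(f'pics/{f}.png')
    if p is None: continue
    p=p[...,::-1].astype(int); m=((p[...,2]>90)&(p[...,2]>p[...,0]+50)&(p[...,2]>p[...,1]+25)).astype(np.uint8)
    n,l,s,ce=cv2.connectedComponentsWithStats(m); print(f,[(ce[i].round(1).tolist(),int(s[i,4])) for i in range(1,n) if s[i,4]>30])
E
ls pics
```

```text
13.4 [ 0.50437618 -0.13916152  0.10441665] [-2.08311653  1.58703953  1.1273808 ] 0.026078761504211654 1.1035098508000374
knob z 0.1441 (317.7265319824219, 320.3849182128906) 1961 [  4.7  -1.6 -39.7] [ 507.6 -135.6  144.1]
bush (573.1016845703125, 119.82814025878906) 252 [ 81.8 120.9  12.2]
blue [639.  68.] 40 r 122.6 ang -37.5
blue [583. 120.] 439 r 94.9 ang -44.6
blue [152. 141.] 473 r 92.1 ang 108.2
blue [507. 315.] 292 r 96.9 ang -103.4
hub [372.18674001 180.3477128 ] 3454 [ 0.5621 -0.1343  0.099 ]
w11 [([387.0, 6.7], 267), ([613.2, 84.9], 642), ([241.7, 111.7], 297), ([551.4, 174.0], 223), ([466.9, 304.7], 170)]
w13 [([211.3, 110.3], 507), ([615.5, 191.9], 351), ([501.8, 354.4], 248)]
w1125 [([209.9, 111.6], 511), ([614.7, 193.2], 355), ([501.1, 355.9], 254)]
w1230 [([186.2, 103.2], 516), ([602.8, 173.0], 384), ([493.2, 343.5], 268)]
s8.png
scene0.png
side0.png
w1.png
w10.png
w11.png
w1125.png
w11c.png
w12.png
w1230.png
w13.png
w1335.png
w1340.png
w2.png
w3.png
w4.png
w5.png
w6.png
w7.png
w7c.png
w8.png
w9.png
wrist0.png
```

Emit:
arm_command([
  {"dx": 0, "dy": -0.16, "dz": 0, "wx": 0, "wy": 0, "wz": 0, "grip": 2.8},
  {"dx": 0.2, "dy": -0.16, "dz": 0, "wx": 0, "wy": 0, "wz": 0.08, "grip": 2.8},
  {"dx": 0.4, "dy": -0.16, "dz": 0, "wx": 0, "wy": 0, "wz": 0.16, "grip": 2.8},
  {"dx": 0.4, "dy": -0.16, "dz": 0, "wx": 0, "wy": 0, "wz": 0.25, "grip": 2.8},
  {"dx": 0.4, "dy": -0.16, "dz": 0, "wx": 0, "wy": 0, "wz": 0.25, "grip": 2.8},
  {"dx": 0.4, "dy": -0.16, "dz": 0, "wx": 0, "wy": 0, "wz": 0.25, "grip": 2.8},
])

```text
clock: 14.05
eef_pos: [0.5078, -0.1358, 0.1047]
tool_rot: [0.992, 0.13, 0.002, -0.0]
ft_force: [-1.0, 0.1, -0.8]
grip_width: 0.0277
grasp_force: 0.0
```

```bash
sed -i 's/-.1293/-.1325/' s.py; cat >> s.py <<'E'
print('tool yaw',2*np.arctan2(o['tool_rot'][1],o['tool_rot'][0]))
E
python3 s.py
```

```text
14.05 [ 0.50783241 -0.13576987  0.10466629] [-0.97829222  0.08530085 -0.78880569] 0.02774540915284568 0.0
knob z 0.1443 (320.7348937988281, 333.4487609863281) 1893 [ -1.4  -0.5 -39.6] [ 506.2 -135.7  144.3]
bush (532.3051147460938, 68.97505950927734) 259 [103.9  97.1  12.6]
blue [614.   8.] 378 r 128.5 ang -40.7
blue [542.  67.] 502 r 92.5 ang -43.2
blue [130. 197.] 410 r 95.4 ang 107.6
blue [517. 281.] 317 r 93.6 ang -104.0
hub [349.31822628 180.90577111] 3067 [ 0.5618 -0.1348  0.099 ]
tool yaw 0.25978609487737453
```

Emit:
arm_command([
  {"dx": -0.05, "dy": 0.25, "dz": 0, "wx": 0, "wy": 0, "wz": 0, "grip": 2.5},
  {"dx": -0.08, "dy": 0.42, "dz": 0, "wx": 0, "wy": 0, "wz": 0, "grip": 2.5},
  {"dx": -0.08, "dy": 0.22, "dz": 0, "wx": 0, "wy": 0, "wz": 0, "grip": 2.5},
  {"dx": -0.1, "dy": 0.45, "dz": 0, "wx": 0, "wy": 0, "wz": 0, "grip": 2.5},
  {"dx": -0.12, "dy": 0.62, "dz": 0, "wx": 0, "wy": 0, "wz": 0, "grip": 2.5},
  {"dx": -0.12, "dy": 0.42, "dz": 0, "wx": 0, "wy": 0, "wz": 0, "grip": 2.5},
  {"dx": -0.13, "dy": 0.65, "dz": 0, "wx": 0, "wy": 0, "wz": 0, "grip": 2.5},
  {"dx": -0.14, "dy": 0.82, "dz": 0, "wx": 0, "wy": 0, "wz": 0, "grip": 2.5},
  {"dx": -0.14, "dy": 0.62, "dz": 0, "wx": 0, "wy": 0, "wz": 0, "grip": 2.5},
  {"dx": -0.14, "dy": 0.62, "dz": 0, "wx": 0, "wy": 0, "wz": 0, "grip": 2.5},
])

```text
clock: 15.1
eef_pos: [0.5078, -0.1421, 0.1046]
tool_rot: [0.992, 0.129, 0.002, -0.0]
ft_force: [-0.2, -0.5, -0.0]
grip_width: 0.0257
grasp_force: 0.0
```

```bash
python3 s.py
```

```text
15.1 [ 0.50780142 -0.14211372  0.10458136] [-0.23590008 -0.53477596 -0.01543422] 0.025745340215504012 0.016218406381085515
knob z 0.1443 (319.2157897949219, 333.24700927734375) 1888 [ -1.2  -1.1 -39.7] [ 506.2 -141.4  144.3]
bush (510.4869079589844, 45.874732971191406) 264 [113.4  85.4  12.5]
blue [182.   2.] 89 r 91.0 ang 54.6
blue [609.   7.] 311 r 131.1 ang -42.2
blue [519.  43.] 532 r 92.4 ang -38.1
blue [120. 212.] 389 r 95.5 ang 112.6
blue [514. 263.] 334 r 93.3 ang -98.9
hub [336.65197061 177.34836339] 2994 [ 0.5619 -0.135   0.099 ]
tool yaw 0.25788410847241344
```

Emit:
arm_command([
  {"dx": 0, "dy": 0.2, "dz": 0, "wx": 0, "wy": 0, "wz": 0, "grip": 2.5},
  {"dx": -0.02, "dy": 0.35, "dz": 0, "wx": 0, "wy": 0, "wz": 0, "grip": 2.5},
  {"dx": -0.02, "dy": 0.15, "dz": 0, "wx": 0, "wy": 0, "wz": 0, "grip": 2.5},
  {"dx": -0.03, "dy": 0.4, "dz": 0, "wx": 0, "wy": 0, "wz": 0, "grip": 2.5},
  {"dx": -0.03, "dy": 0.55, "dz": 0, "wx": 0, "wy": 0, "wz": 0, "grip": 2.5},
  {"dx": -0.04, "dy": 0.35, "dz": 0, "wx": 0, "wy": 0, "wz": 0, "grip": 2.5},
  {"dx": -0.04, "dy": 0.6, "dz": 0, "wx": 0, "wy": 0, "wz": 0, "grip": 2.5},
  {"dx": -0.05, "dy": 0.75, "dz": 0, "wx": 0, "wy": 0, "wz": 0, "grip": 2.5},
  {"dx": -0.05, "dy": 0.55, "dz": 0, "wx": 0, "wy": 0, "wz": 0, "grip": 2.5},
  {"dx": -0.05, "dy": 0.55, "dz": 0, "wx": 0, "wy": 0, "wz": 0, "grip": 2.5},
])

```text
clock: 16.15
eef_pos: [0.5087, -0.1475, 0.1046]
tool_rot: [0.992, 0.129, 0.002, -0.0]
ft_force: [-0.5, -0.5, 0.2]
grip_width: 0.0251
grasp_force: 0.0
```

```bash
python3 s.py
```

```text
16.15 [ 0.50869709 -0.1475459   0.1045585 ] [-0.47421582 -0.52544856  0.17853227] 0.025134975407406362 0.001700165812508203
knob z 0.1442 (319.32208251953125, 333.5280456542969) 1884 [ -1.4  -1.1 -39.7] [ 506.9 -146.9  144.2]
bush (486.8929443359375, 25.95140838623047) 269 [121.4  73.6  12.5]
blue [152.   9.] 462 r 93.6 ang 58.7
blue [603.   6.] 321 r 133.4 ang -43.1
blue [494.  23.] 563 r 92.3 ang -32.7
blue [114. 229.] 382 r 95.7 ang 117.7
blue [512. 245.] 354 r 93.1 ang -93.7
hub [325.0656959  176.33152726] 2953 [ 0.5619 -0.1351  0.099 ]
tool yaw 0.25784946653658225
```

Emit:
arm_command([
  {"dx": 0, "dy": 0.2, "dz": 0, "wx": 0, "wy": 0, "wz": 0, "grip": 2.5},
  {"dx": 0, "dy": 0.35, "dz": 0, "wx": 0, "wy": 0, "wz": 0, "grip": 2.5},
  {"dx": 0, "dy": 0.15, "dz": 0, "wx": 0, "wy": 0, "wz": 0, "grip": 2.5},
  {"dx": 0, "dy": 0.4, "dz": 0, "wx": 0, "wy": 0, "wz": 0, "grip": 2.5},
  {"dx": 0, "dy": 0.55, "dz": 0, "wx": 0, "wy": 0, "wz": 0, "grip": 2.5},
  {"dx": 0, "dy": 0.35, "dz": 0, "wx": 0, "wy": 0, "wz": 0, "grip": 2.5},
  {"dx": 0, "dy": 0.6, "dz": 0, "wx": 0, "wy": 0, "wz": 0, "grip": 2.5},
  {"dx": 0, "dy": 0.75, "dz": 0, "wx": 0, "wy": 0, "wz": 0, "grip": 2.5},
  {"dx": 0, "dy": 0.55, "dz": 0, "wx": 0, "wy": 0, "wz": 0, "grip": 2.5},
  {"dx": 0, "dy": 0.55, "dz": 0, "wx": 0, "wy": 0, "wz": 0, "grip": 2.5},
])

```text
clock: 17.2
eef_pos: [0.5101, -0.1529, 0.1046]
tool_rot: [0.992, 0.129, 0.002, -0.0]
ft_force: [-0.3, 0.2, -0.6]
grip_width: 0.025
grasp_force: 0.0
```

```bash
python3 s.py
```

```text
17.2 [ 0.51011646 -0.15290765  0.10459361] [-0.34605381  0.23893764 -0.63046667] 0.02500539924622599 0.0
knob z 0.1443 (319.68182373046875, 334.3004150390625) 1876 [ -1.7  -1.  -39.7] [ 508.1 -152.4  144.3]
bush (315.7619323730469, 298.6751403808594) 267 [-12.3  -3.3  12. ]
blue [466.   8.] 428 r 91.5 ang -27.9
blue [595.   6.] 307 r 135.0 ang -43.6
blue [125.  24.] 560 r 94.4 ang 63.4
blue [508. 228.] 379 r 93.0 ang -88.5
blue [110. 245.] 356 r 95.8 ang 122.7
hub [313.15242019 176.76553381] 2913 [ 0.5617 -0.1351  0.099 ]
tool yaw 0.2578648300350735
```

Emit:
arm_command([
  {"dx": 0, "dy": 0.2, "dz": 0, "wx": 0, "wy": 0, "wz": 0, "grip": 2.5},
  {"dx": 0, "dy": 0.35, "dz": 0, "wx": 0, "wy": 0, "wz": 0, "grip": 2.5},
  {"dx": 0, "dy": 0.15, "dz": 0, "wx": 0, "wy": 0, "wz": 0, "grip": 2.5},
  {"dx": 0.02, "dy": 0.4, "dz": 0, "wx": 0, "wy": 0, "wz": 0, "grip": 2.5},
  {"dx": 0.02, "dy": 0.55, "dz": 0, "wx": 0, "wy": 0, "wz": 0, "grip": 2.5},
  {"dx": 0.02, "dy": 0.35, "dz": 0, "wx": 0, "wy": 0, "wz": 0, "grip": 2.5},
  {"dx": 0.03, "dy": 0.6, "dz": 0, "wx": 0, "wy": 0, "wz": 0, "grip": 2.5},
  {"dx": 0.04, "dy": 0.75, "dz": 0, "wx": 0, "wy": 0, "wz": 0, "grip": 2.5},
  {"dx": 0.04, "dy": 0.55, "dz": 0, "wx": 0, "wy": 0, "wz": 0, "grip": 2.5},
  {"dx": 0.04, "dy": 0.55, "dz": 0, "wx": 0, "wy": 0, "wz": 0, "grip": 2.5},
])

```text
clock: 18.25
eef_pos: [0.5118, -0.158, 0.1046]
tool_rot: [0.992, 0.129, 0.002, -0.001]
ft_force: [-0.3, -0.8, -0.4]
grip_width: 0.025
grasp_force: 0.1
```

```bash
python3 s.py
```

```text
18.25 [ 0.51177675 -0.15796416  0.1045659 ] [-0.26474478 -0.78534522 -0.35866431] 0.02502053126661363 0.059284837916493416
knob z 0.1438 (324.92681884765625, 334.07659912109375) 1851 [ -1.9   1.2 -39.2] [ 510.1 -159.6  143.8]
bush (315.8660888671875, 287.14788818359375) 277 [-5.5 -3.2 12. ]
blue [586.   5.] 310 r 136.0 ang -43.8
blue [98. 50.] 522 r 94.6 ang 70.3
blue [503. 205.] 390 r 92.7 ang -81.6
blue [111. 267.] 343 r 95.9 ang 129.4
hub [301.2082349  177.48903139] 2963 [ 0.5616 -0.1348  0.099 ]
tool yaw 0.2578628420612592
```

Emit:
arm_command([
  {"dx": 0, "dy": 0.15, "dz": 0, "wx": 0, "wy": 0, "wz": 0, "grip": 2.5},
  {"dx": 0.01, "dy": 0.3, "dz": 0, "wx": 0, "wy": 0, "wz": 0, "grip": 2.5},
  {"dx": 0.02, "dy": 0.42, "dz": 0, "wx": 0, "wy": 0, "wz": 0, "grip": 2.5},
  {"dx": 0.03, "dy": 0.52, "dz": 0, "wx": 0, "wy": 0, "wz": 0, "grip": 2.5},
  {"dx": 0.03, "dy": 0.35, "dz": 0, "wx": 0, "wy": 0, "wz": 0, "grip": 2.5},
  {"dx": 0.03, "dy": 0.35, "dz": 0, "wx": 0, "wy": 0, "wz": 0, "grip": 2.5},
])

```text
clock: 18.9
eef_pos: [0.5129, -0.1612, 0.1046]
tool_rot: [0.992, 0.129, 0.002, -0.001]
ft_force: [-0.1, 1.1, -0.7]
grip_width: 0.0253
grasp_force: 0.0
```

```bash
python3 s.py
```

```text
18.9 [ 0.5128537  -0.16119212  0.1045625 ] [-0.07362069  1.07291605 -0.65882752] 0.025266960701497976 0.0
knob z 0.131 (314.8696594238281, 322.06524658203125) 1547 [ -3.9  -3.1 -26.5] [ 508.2 -159.2  131. ]
bush (92.95484161376953, 65.91576385498047) 247 [ 105.6 -105.7   12.5]
blue [579.   5.] 305 r 136.6 ang -43.9
blue [84. 64.] 510 r 94.8 ang 73.9
blue [498. 192.] 405 r 92.6 ang -77.9
blue [112. 278.] 325 r 96.0 ang 133.0
hub [294.08896211 177.60461285] 3035 [ 0.5618 -0.1348  0.099 ]
tool yaw 0.25795330409639433
```

The pin has dropped: the knob top is at 0.131 m and the home height is 0.1305 m. I'll retract straight up and check.

Emit:
arm_command([
  {"dx": 0, "dy": 0, "dz": -1, "wx": 0, "wy": 0, "wz": 0, "grip": 2.5},
  {"dx": 0, "dy": 0, "dz": -3, "wx": 0, "wy": 0, "wz": 0, "grip": 2.5},
  {"dx": 0, "dy": 0, "dz": -6, "wx": 0, "wy": 0, "wz": 0, "grip": 2.5},
  {"dx": -2, "dy": 0, "dz": -9, "wx": 0, "wy": 0, "wz": 0, "grip": 3},
  {"dx": -2, "dy": 0, "dz": -9, "wx": 0, "wy": 0, "wz": 0, "grip": 3},
  {"dx": -2, "dy": 0, "dz": -9, "wx": 0, "wy": 0, "wz": 0, "grip": 3},
])

```text
clock: 19.55
eef_pos: [0.4939, -0.1668, 0.196]
tool_rot: [0.992, 0.128, 0.003, 0.0]
ft_force: [0.1, 0.2, -0.0]
grip_width: 0.03
grasp_force: 0.0
```

```bash
python3 s.py; cp "$(ls -t pics/w*.png|head -1)" pics/final.png
```

```text
19.55 [ 0.49387156 -0.16680141  0.19598383] [ 0.07335519  0.17852201 -0.01857564] 0.03001786499132926 0.0
knob z 0.1311 (315.6372985839844, 223.3365478515625) 761 [15.  -3.9 65. ] [ 507.8 -159.1  131.1]
bush (170.452392578125, 52.19329833984375) 94 [ 124.8 -102.5  104.2]
blue [375.   1.] 47 r 88.9 ang -17.9
blue [503.   9.] 124 r 146.0 ang -45.5
blue [166.  50.] 227 r 94.5 ang 73.8
blue [438. 136.] 191 r 92.1 ang -77.8
blue [176. 198.] 174 r 95.5 ang 132.9
hub [299.09195402 128.49007315] 1914 [ 0.5618 -0.133   0.099 ]
tool yaw 0.2575519441233769
```

View pics/final.png

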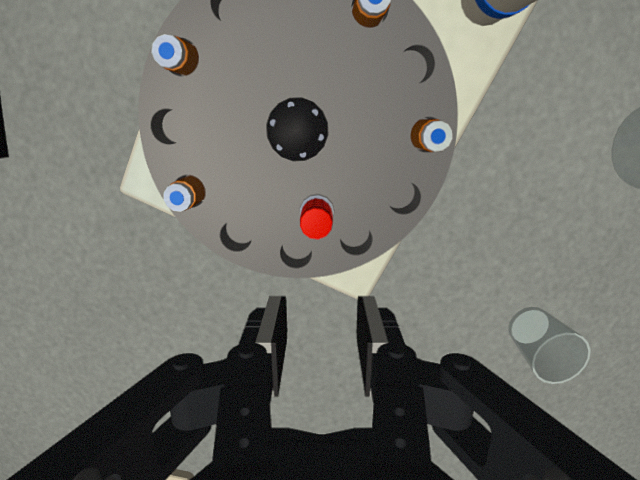

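The pin is seated at (316,220) with its collar on the bush. All four vials are standing, at (167,50), (372,5), (437,136) and (178,197), and the beaker at (550,345) is upright and the gripper is clear of everything.

```bash
python3 -c "
from workcell import job
print(job.job_done())"
```

```text
the job is handed in; nothing more can be done
None
```

The job is handed in at about 20 s: the pin is fully home in an index hole, the carousel is locked and all four vials are standing; on a first miss the closed fingers rested on the pin's knob at about 8 N, because the fingertips sit some 28 mm short of the reported TCP.

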